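Pour the dice into the funnel jar and stack the green tiers

TASK

Tidy the gaming shelf: stand the black dragon from the flat green tier upright in the middle of the bamboo coaster, pour all four copper dice from the sloping green tier through the funnel into the jar without fingering the dice, then stack that emptied tier squarely on top of the other one, long sides together (either end may face either way). Don't lift, knock or shift the jar, the lower tier or any of the other things on the shelf.

Things in the scene. Friction and masses are not known exactly. Their poses are not given: they have to be found in the camera images.
- pour_tier: green plastic storage tier that holds the dice and has to be poured and then stacked: flat tray 130 (x) x 62 (y) x 32 (z) mm, walls and floor 3 mm, walled at -x and both sides, open (no wall) at its +x end. Origin: centre of its underside; z is its up direction. It starts lying on the sloping rest, its open +x end raised, tilted 25 degrees. Loose, about 90 g.
- lip (a point): middle of the open end of pour_tier, on its floor's top surface: 65 mm ahead (+x) of its origin and 3 mm above its underside
- rest: low fixed walnut ramp under pour_tier, 44 mm wide (narrower than the tier), slope 25 degrees rising towards +x, with a stop at the low end reaching 16 mm up behind the tier. Origin on the shelf top below the tier's origin; the tier's underside centre starts 36 mm above it.
- base_tier: second green tier, same size and shape as pour_tier (130 x 62 x 32 mm, open at +x), lying flat and loose on the shelf top; origin at the centre of its underside. The dragon starts in it.
- dragon: black resin dragon figure sitting upright, 95 mm tall, loose, about 120 g; origin at the centre of its underside, z up, it faces +x. Round base 44 mm across and 7 mm thick; round torso 28 mm across low down, 22 mm across between 42 and 66 mm up (best gripped there, across y); folded wings behind at x = -8 to -28 mm up to 70 mm high; head above 74 mm.
- coaster: round bamboo coaster, 100 mm across, 8 mm thick, fixed; origin at the centre of its underside
- jar: funnel jar, loose, about 0.7 kg, 134 mm tall in all; origin at the centre of its underside. Round dark foot 84 mm across and 10 mm thick, clear tube 52 mm outside and 46 mm inside from 13 mm to 90 mm up, then an orange funnel widening from 46 mm inside at 90 mm up to 120 mm across at its rim, 134 mm up.
- funnel (a point): centre of the funnel's rim circle, 134 mm above the jar's underside
- die0: copper-coloured metal die, 16 mm cube, 25 g, origin at its centre; starts near the walled end of pour_tier
- die1: copper-coloured metal die, 16 mm cube, 25 g, origin at its centre; starts near the walled end of pour_tier
- die2: copper-coloured metal die, 16 mm cube, 25 g, origin at its centre; starts near the walled end of pour_tier
- die3: copper-coloured metal die, 16 mm cube, 25 g, origin at its centre; starts near the walled end of pour_tier
- tumbler: bystander: clear glass tumbler, 70 mm across, 90 mm tall; loose, origin at the centre of its underside
- mug: bystander: blue ceramic mug, 80 mm across, 85 mm tall, handle on its +y side reaching about 35 mm out; loose, origin at the centre of its underside
- chest: bystander: small closed walnut dice chest, 102 x 82 x 55 mm; loose, origin at the centre of its underside
- paint: bystander: small red paint bottle with white cap, 28 mm across, 62 mm tall; loose, origin at the centre of its underside
- deck: bystander: blue card box lying flat, 66 x 92 x 22 mm; loose, origin at the centre of its underside
- candle: bystander: brass candle tin, 60 mm across, 40 mm tall; loose, origin at the centre of its underside
Not all that is in view belongs to the job. Leave any red or yellow look-alike of the pour_tier alone.

How it is judged:
On the way, in this order (a step that is already met when the one before it is completed fails the run):
1. the open lip of the dice tier is brought over the funnel, above its rim (horizontal distance between lip and funnel below 0.06 m and z of lip in the frame of jar above 0.125 m), for 0.05 s.
2. all four dice are down in the jar's tube (horizontal distance between each of die0, die1, die2, die3 and jar below 0.028 m and z of die0 in the frame of jar between 0.01 and 0.09 m and z of die1 in the frame of jar between 0.01 and 0.09 m and z of die2 in the frame of jar between 0.01 and 0.09 m and z of die3 in the frame of jar between 0.01 and 0.09 m), for 0.2 s.
At the end, for the whole second after the job is handed in: Dice in the jar's tube; jar upright within 30 mm of its start; dice tier flat on the lower tier, centres within 8 mm, long sides within 0.10 rad (either way round); lower tier within 30 mm of its start; dragon upright within 22 mm of the coaster's centre; all at rest (all of step 2 and angle between jar's own z axis and vertical below 0.1 rad and distance of each of jar, base_tier from where it was at the start of the episode below 0.03 m and horizontal distance between pour_tier and base_tier below 0.008 m and angle between the x axis of pour_tier and the x axis of base_tier, either way round below 0.1 rad and z of pour_tier in the frame of base_tier between 0.028 and 0.036 m and angle between each of pour_tier, base_tier's own z axis and vertical below 0.06 rad and horizontal distance between dragon and coaster below 0.022 m and z of dragon in the frame of coaster between 0.004 and 0.013 m and angle between dragon's own z axis and vertical below 0.12 rad and linear speed of each of pour_tier, base_tier, dragon, jar below 0.02 m/s); the robot touches nothing.
It fails at once if a bystander is shifted more than 30 mm or tipped over (distance of any of tumbler, mug, chest, paint, deck, candle from where it was at the start of the episode above 0.03 m or angle between any of tumbler, mug, chest, paint, deck, candle's own z axis and vertical above 0.4 rad).
It fails at once if the jar is lifted, shifted more than 40 mm or tipped more than 20 degrees (distance of jar from where it was at the start of the episode above 0.04 m or angle between jar's own z axis and vertical above 0.35 rad or height (world z) of jar above 0.02 m).
It fails at once if the lower tier is shifted more than 40 mm or lifted (distance of base_tier from where it was at the start of the episode above 0.04 m or height (world z) of base_tier above 0.02 m).
It fails at once if the fingers press on a die (contact force between the fingers and die0 above 1 N or contact force between the fingers and die1 above 1 N or contact force between the fingers and die2 above 1 N or contact force between the fingers and die3 above 1 N).
It also fails if it takes over 72 s, if anything falls off the work surface, if the arm or the gripper's body presses on something with over 40 N, if the wrist force passes 120 N, or if a joint passes its speed limit or range.

ROBOT

A 6-joint arm with a two-finger parallel gripper is mounted at the origin on the work surface. World frame = base frame: x ahead of the robot, y to its left, z up, the work surface at z = 0. Lengths are in m, angles in rad, forces in N, time in s.
With the tool pointing down it reaches from about 0.325 to 0.775 m from the base axis. Payload 9.3 kg.
Tool frame: the origin (TCP) lies at the very end of the fingers, on their centre line; the grasp point (between the pads) lies 19 mm behind it; z points along the fingers, y is the line along which they close (so a half turn about z gives the same grasp; the last joint's range is limited). The gripper opens to 85 mm and grips with 20 to 120 N. Pads are 22 mm wide; open, the fingers measure 114 mm over their backs; the gripper's body (76 mm by 85 mm) begins 54 mm behind the grasp point. The pads swing forward as they close: fully open they stand 13 mm farther back than shut.
Start: joints at [0.995, 0.259, 0.021, 1.334, 0, 1.418], TCP at [0.226, 0.502, 0.231] pointing down, gripper open.
Joint ranges: [-3.04, 3.04], [-0.91, 1.82], [-1.04, 1.36], [-1.92, 1.95], [-1.52, 1.45], [-3.14, 3.14]. Speed limits (rad/s): [2.22, 2.22, 2.79, 3.14, 3.14, 3.14].

INTERFACE

Orientations are given as a unit quaternion [x, y, z, w].
In Python, from rig import arm gives the robot as it stands.
- The arm moves only by the shell command python3 -m jog 'ROWS' [FORCE]. ROWS is text: rows parted by semicolons, each of 7 numbers parted by spaces: the turn, a rotation vector about the tool's x, y, z in rad, then the shift along the tool's x, y, z in m, then the opening, from 0 (shut) to 1 (fully open). In form: ax ay az tx ty tz jaw; .... A call has 1 to 5 rows; each row is the pose to reach, as a shift and turn from the pose commanded when the call began, along the tool's axes at that moment; what a row does not reach only later rows make up. A row lasts 1/10 s, in which the tool goes at most 50 mm and 8.59 degrees, less where a joint would pass 70% of its speed; a pose out of reach is approached as far as the arm can. A call with a gripper value outside its range is refused whole. The fingers move at their own pace and stop on an object; FORCE is the grip in N (left out, the last holds). Time passes only in rows, so rows that repeat a pose let the fingers close. It gives the time, the measured TCP pose, the force, the opening and the grip force at its end, in the units of the state.
- arm.read_state(): the state, without advancing time (a new reading comes with each control period).
- arm.capture(name): name is "scene" or "top" or "wrist"; returns a dict with "pixels" (384x512x3 uint8, blue, green, red), "vfov" (degrees; the focal length in pixels is half the picture's height over the tangent of half this angle, whatever the lens; pixels are square), "cx", "cy" (the principal point, pixels), "k1" (the pictures are not rectified: a ray, as slopes to the right and down, at radius r is drawn at 1 + k1 r^2 times it, then the intrinsics apply), "position" and "rotation" of the camera in the world. Camera axes: x right, y down, z forward; pixel columns grow to the right and rows downward; lengths in m; the calibration is good to about 2 mm. A picture is of the moment at which its call begins. There is no depth.
- arm.close_job(): hands the job in; it is judged then, once.
The state is a dict: "time_s": time; "qpos": joint angles; "dq": joint speeds; "joint_efforts": joint torques, N m; "position": TCP position; "eef_rot": TCP orientation; "force": force on the tool from outside, world axes, zero at the start; "moment": the same for the moment, N m; "width": finger opening in m; "grip_force": force on a finger pad.
Only numpy, scipy, OpenCV 4.12 (cv2) and the standard library are available. Lean on these libraries where they do the work, as an engineer would, in place of code of your own. Each camera call takes 0.05 s, during which the arm holds its last target. There are 200 camera calls.

## Working session

There is one attempt and no reset: what is moved stays moved. The work goes in short steps, Python scripts to look and compute and a shell command to move; the robot and the scene stay as the last step left them, time stands still between calls to the robot, and variables do not carry over. Pictures are saved under pics/ and viewed, at most 10 in all, crops included, and the job is handed in when it is done.

```bash
ls; mkdir -p pics
cat > h.py <<'E'
import numpy as np, cv2
from rig import arm
from scipy.spatial.transform import Rotation as R
def cap(n):
    c=arm.capture(n); return c
def rot(c):
    r=np.array(c["rotation"],float)
    return r if r.shape==(3,3) else R.from_quat(r).as_matrix()
def K(c):
    h,w=c["pixels"].shape[:2]; f=h/2/np.tan(np.radians(c["vfov"])/2)
    return np.array([[f,0,c["cx"]],[0,f,c["cy"]],[0,0,1]])
def D(c): return np.array([c["k1"],0,0,0,0.])
def ray(c,uv):
    p=cv2.undistortPointsIter(np.array(uv,float).reshape(-1,1,2),K(c),D(c),None,None,(3,50,1e-9)).reshape(-1,2)
    d=np.c_[p,np.ones(len(p))]@rot(c).T
    return np.array(c["position"]),d
def plane(c,uv,z):
    o,d=ray(c,uv); return o+d*((z-o[2])/d[:,2])[:,None]
def proj(c,X):
    Xc=(np.array(X,float).reshape(-1,3)-c["position"])@rot(c)
    return cv2.projectPoints(Xc,np.zeros(3),np.zeros(3),K(c),D(c))[0].reshape(-1,2)
E
python3 - <<'E'
from h import *
print(arm.read_state())
for n in("scene","top"):
    c=cap(n); cv2.imwrite(f"pics/{n}.png",c["pixels"]); print(n,{k:v for k,v in c.items() if k!="pixels"})
a=cv2.imread("pics/scene.png");b=cv2.imread("pics/top.png")
E
```

```text
pics
{'time_s': 0.0, 'qpos': array([9.95455614e-01, 2.59175894e-01, 2.08005056e-02, 1.33369804e+00,
       6.02230103e-06, 1.41817989e+00]), 'dq': array([-0.00036378, -0.00037495,  0.00079921,  0.0010017 ,  0.00075173,
       -0.00102139]), 'joint_efforts': array([-7.84092254e-05, -5.55644310e+01,  3.44526064e+01,  1.37306986e-02,
       -2.05925312e-04,  1.77935976e-05]), 'position': array([0.2255015 , 0.50135771, 0.23069027]), 'eef_rot': array([ 2.09791876e-01,  9.77745857e-01, -5.95644474e-04, -2.30134168e-04]), 'force': array([-0.42992041, -0.56622572,  0.25545448]), 'moment': array([-0.02105346, -0.02650812,  0.03451419]), 'grip_force': 0.0, 'width': 0.08539067017666728}
scene {'vfov': 50.47184065281138, 'cx': 260.5823509297805, 'cy': 196.2373568761699, 'k1': -0.08659392802962283, 'position': array([1.07099541, 0.61218989, 0.74636211]), 'rotation': array([ 0.33280006,  0.83143618, -0.40879961, -0.1756157 ])}
top {'vfov': 56.62285035841872, 'cx': 255.25953097843174, 'cy': 186.56192418355636, 'k1': -0.08898224748987507, 'position': array([0.31321912, 0.01612179, 1.18355046]), 'rotation': array([ 0.70633334, -0.70404268,  0.04318337, -0.05960133])}
```

View pics/top.png

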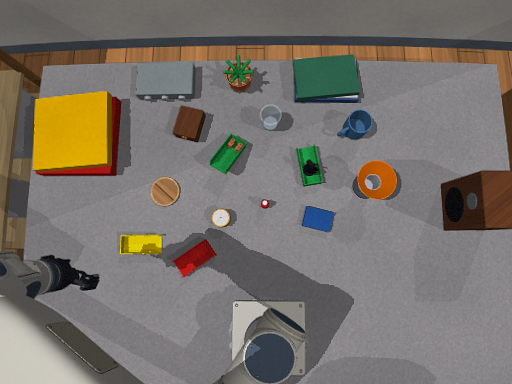

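View pics/scene.png

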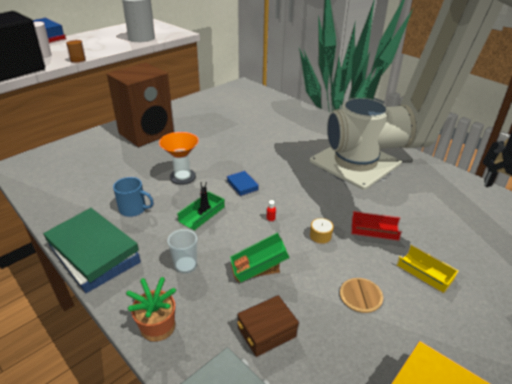

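Candidates in the top view: green tier with dice at (230,153) and green tier with the dragon at (310,165). The red tier at (195,257) and yellow tier at (141,244) are look-alikes. The jar is at (377,181), coaster (165,191), tumbler (270,117), mug (358,124), chest (189,123), paint (265,203), candle (221,217) and deck (318,218). I choose the green tier with copper dice, and check it in a close crop.

Run:
```python
from h import *
a=cv2.imread("pics/top.png");b=cv2.imread("pics/scene.png")
r=lambda i:cv2.resize(i,(400,300),interpolation=cv2.INTER_CUBIC)
A=np.vstack([np.hstack([r(a[128:179,196:264]),r(a[140:191,276:344])]),np.hstack([r(b[224:284,222:302]),r(b[172:232,164:244])])])
cv2.imwrite("pics/crop.png",A)
```

```text
(no output)
```

View pics/crop.png

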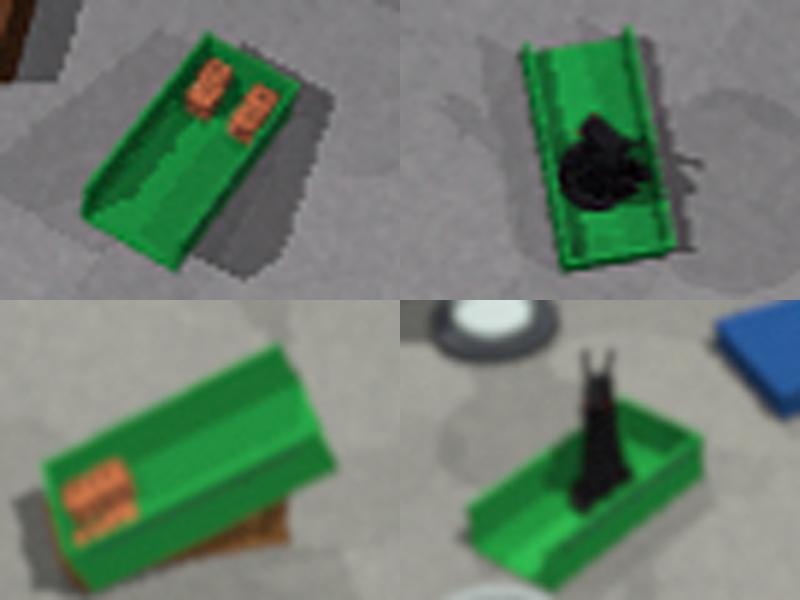

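The crop confirms it. The sloping green tier holds copper dice at its low, walled end (far right in the top view), with its open raised end towards the near left. The other green tier is flat, open at the far end, and holds the dragon.

Run:
```python
from h import *
np.set_printoptions(precision=4,suppress=True)
T=cap("top");S=cap("scene")
def mask(c,lo,hi):
    return cv2.inRange(cv2.cvtColor(c["pixels"],cv2.COLOR_BGR2HSV),lo,hi)
def comps(c,lo,hi,win,amin=30):
    m=mask(c,lo,hi); z=np.zeros_like(m); x0,y0,x1,y1=win; z[y0:y1,x0:x1]=m[y0:y1,x0:x1]
    return [k for k in cv2.findContours(z,cv2.RETR_EXTERNAL,cv2.CHAIN_APPROX_NONE)[0] if cv2.contourArea(k)>amin]
g=((50,90,40),(75,255,255))
for nm,win in(("pour",(196,128,264,185)),("base",(285,135,340,195))):
    k=np.vstack(comps(T,*g,win)); h=cv2.convexHull(k)
    q=cv2.minAreaRect(k); print(nm,"rect",q)
    for e in (2,3): print(cv2.approxPolyDP(h,e,True).reshape(-1,2).tolist())
for nm,win in(("pour",(222,224,302,284)),("base",(164,180,244,235))):
    k=np.vstack(comps(S,*g,win)); h=cv2.convexHull(k)
    print("S",nm,cv2.approxPolyDP(h,2,True).reshape(-1,2).tolist())
# jar rim
k=max(comps(T,(5,150,120),(18,255,255),(340,150,420,210)),key=cv2.contourArea)
e=cv2.fitEllipse(k);print("jar rim",e,plane(T,e[0],.134))
k=max(comps(S,(5,150,120),(18,255,255),(150,120,210,165)),key=cv2.contourArea);h=cv2.convexHull(k).reshape(-1,2)
print("S jar",h.min(0),h.max(0), "proj",proj(S,plane(T,e[0],.134)))
k=max(comps(T,(8,60,80),(25,255,255),(145,170,185,212)),key=cv2.contourArea);e=cv2.fitEllipse(k);print("coaster",e,plane(T,e[0],.008))
k=max(comps(S,(8,60,80),(25,255,255),(335,270,390,320)),key=cv2.contourArea);e=cv2.fitEllipse(k);print("S coaster",e,plane(S,e[0],.008))
# obstacles rough
for n,p,z in(("mug",(358,124),.085),("tumbler",(271,117),.09),("chest",(189,123),.055),("paint",(265,203),.062),("deck",(318,218),.02),("candle",(221,217),.04),("books",(326,80),.05)): print(n,plane(T,p,z)[0])
```

```text
pour rect ((227.54336547851562, 153.0318145751953), (21.235332489013672, 40.051448822021484), 36.25383758544922)
[[246, 142], [225, 173], [210, 165], [210, 159], [231, 133]]
[[246, 142], [225, 173], [210, 165], [210, 159], [231, 133]]
base rect ((309.1943359375, 164.8697967529297), (39.62203598022461, 19.964590072631836), 79.3803482055664)
[[315, 145], [322, 181], [303, 185], [297, 147]]
[[315, 145], [322, 181], [303, 185], [297, 147]]
S pour [[277, 233], [288, 257], [240, 281], [234, 273], [230, 257]]
S base [[223, 199], [223, 207], [195, 229], [178, 220], [178, 213], [207, 192]]
jar rim ((376.7030029296875, 179.5951690673828), (37.12990951538086, 39.21195602416992), 125.35001373291016) [[ 0.4886 -0.3226  0.134 ]]
S jar [159 132] [197 152] proj [[179.067  141.2679]]
coaster ((164.6374053955078, 191.0959930419922), (28.081960678100586, 29.099576950073242), 48.834312438964844) [[0.4695 0.3491 0.008 ]]
S coaster ((361.07568359375, 294.8818054199219), (33.344383239746094, 44.559349060058594), 107.81099700927734) [[0.4735 0.3515 0.008 ]]
mug [ 0.6777 -0.2868  0.085 ]
tumbler [ 0.6986 -0.0073  0.09  ]
chest [0.6916 0.264  0.055 ]
paint [0.4251 0.0116 0.062 ]
deck [ 0.3806 -0.1612  0.02  ]
candle [0.3817 0.1529 0.04  ]
books [ 0.8446 -0.195   0.05  ]
```

```bash
cat >> h.py <<'E'
def go(p=None,M=None,yaw=None):
    """print turn (rotvec, tool) and shift (tool) to reach position p, rotation matrix M"""
    s=arm.read_state(); R0=R.from_quat(s["eef_rot"]).as_matrix()
    M=R0 if M is None else M; p=s["position"] if p is None else np.array(p)
    rv=R.from_matrix(R0.T@M).as_rotvec(); t=R0.T@(p-s["position"])
    print("t=%.2f"%s["time_s"],"turn",np.round(rv,3),"deg %.0f"%np.degrees(np.linalg.norm(rv)),"shift",np.round(t,4),"len %.3f"%np.linalg.norm(t))
def down(yc):
    """tool pointing down, closing line y at world angle yc"""
    y=np.array([np.cos(yc),np.sin(yc),0]);z=np.array([0,0,-1.]);return np.c_[np.cross(y,z),y,z]
E
python3 - <<'E'
from h import *
np.set_printoptions(precision=4,suppress=True)
T=cap("top")
W=cap("wrist");s=arm.read_state();R0=R.from_quat(s["eef_rot"]).as_matrix()
print("cam in tool",R0.T@(W["position"]-s["position"]),"\n",R0.T@rot(W),W["vfov"])
B=plane(T,[(315,145),(297,147)],.032);print(B);N=plane(T,[(322,181),(303,185)],.01);print(N);print("base c",(B.mean(0)+N.mean(0))/2, np.degrees(np.arctan2(*(B.mean(0)-N.mean(0))[[1,0]])))
P=plane(T,[(246.5,142),(231,133)],.0375);Q=plane(T,[(210,159),(225.5,173.5)],.0925);print(P,Q,plane(T,[(225,173)],.065))
go([.45,0.0,.36])
E
```

```text
cam in tool [ 0.0765 -0.0013 -0.1427] 
 [[-0.0003 -0.9535 -0.3014]
 [ 1.     -0.0003 -0.0002]
 [ 0.0001 -0.3014  0.9535]] 66.36074540845587
[[ 0.6218 -0.1545  0.032 ]
 [ 0.6149 -0.0946  0.032 ]]
[[ 0.5042 -0.1785  0.01  ]
 [ 0.4907 -0.1149  0.01  ]]
base c [ 0.5579 -0.1356  0.021 ] 10.393038173749323
[[0.6305 0.073  0.0375]
 [0.6617 0.1251 0.0375]] [[0.5605 0.1848 0.0925]
 [0.5141 0.135  0.0925]] [[0.5208 0.1396 0.065 ]]
t=0.30 turn [0. 0. 0.] deg 0 shift [-0.4104 -0.3653 -0.1288] len 0.564
```

```bash
python3 -c "
from h import *
go([.53,0.0,.34],down(np.radians(90)))"
```

```text
t=0.30 turn [-0.    -0.    -0.423] deg 24 shift [-0.4833 -0.3325 -0.1088] len 0.597
```

```bash
python3 -m jog '0 0 0 -0.04 -0.028 -0.009 1;0 0 0 -0.08 -0.055 -0.018 1;0 0 0 -0.12 -0.083 -0.027 1;0 0 0 -0.16 -0.111 -0.036 1;0 0 0 -0.2 -0.138 -0.045 1' && python3 -m jog '0 0 0 -0.04 -0.028 -0.009 1;0 0 0 -0.08 -0.055 -0.018 1;0 0 0 -0.12 -0.083 -0.027 1;0 0 0 -0.16 -0.111 -0.036 1;0 0 0 -0.2 -0.138 -0.045 1' && python3 -m jog '0 0 -0.14 -0.028 -0.019 -0.006 1;0 0 -0.28 -0.056 -0.038 -0.012 1;0 0 -0.423 -0.083 -0.057 -0.019 1;0 0 -0.423 -0.083 -0.057 -0.019 1;0 0 -0.423 -0.083 -0.057 -0.019 1'
python3 - <<'E'
from h import *
np.set_printoptions(precision=4,suppress=True)
W=cap("wrist");cv2.imwrite("pics/w1.png",W["pixels"])
E
```

```text
time_s: 0.8
position: [0.3519, 0.2919, 0.2768]
eef_rot: [0.21, 0.978, 0.0, 0.0]
force: [0.9, -0.1, -0.1]
width: 0.0855
grip_force: 0.0
time_s: 1.3
position: [0.4777, 0.0837, 0.3219]
eef_rot: [0.21, 0.978, 0.0, 0.0]
force: [1.5, 0.3, 0.0]
width: 0.0856
grip_force: 0.0
time_s: 1.8
position: [0.5296, -0.0008, 0.3398]
eef_rot: [0.002, 1.0, 0.0, -0.0]
force: [-0.0, 0.0, -0.1]
width: 0.0856
grip_force: 0.0
```

View pics/w1.png

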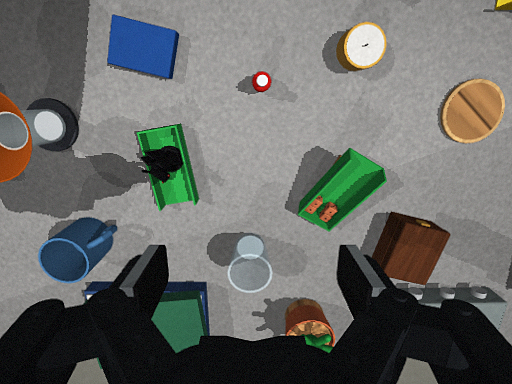

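Run:
```python
from h import *
np.set_printoptions(precision=4,suppress=True)
W=cap("wrist");a=W["pixels"]
r=lambda i:cv2.resize(i,(400,400),interpolation=cv2.INTER_CUBIC)
b=a[115:215,120:220].copy(); 
g=np.clip(b.astype(float)*2.2,0,255).astype(np.uint8)
cv2.imwrite("pics/c2.png",np.hstack([r(g),r(a[140:240,290:390])]))
hsv=cv2.cvtColor(a,cv2.COLOR_BGR2HSV);m=cv2.inRange(hsv,(50,90,40),(75,255,255))
for nm,(x0,y0,x1,y1) in dict(base=(120,110,215,220),pour=(290,140,390,240)).items():
    z=np.zeros_like(m);z[y0:y1,x0:x1]=m[y0:y1,x0:x1]
    k=np.vstack([k for k in cv2.findContours(z,0,1)[0] if cv2.contourArea(k)>20]);print(nm,cv2.approxPolyDP(cv2.convexHull(k),2,True).reshape(-1,2).tolist())
```

```text
base [[180, 124], [197, 199], [194, 205], [159, 210], [136, 132]]
pour [[349, 148], [382, 168], [385, 182], [328, 231], [298, 215], [299, 202]]
```

View pics/c2.png

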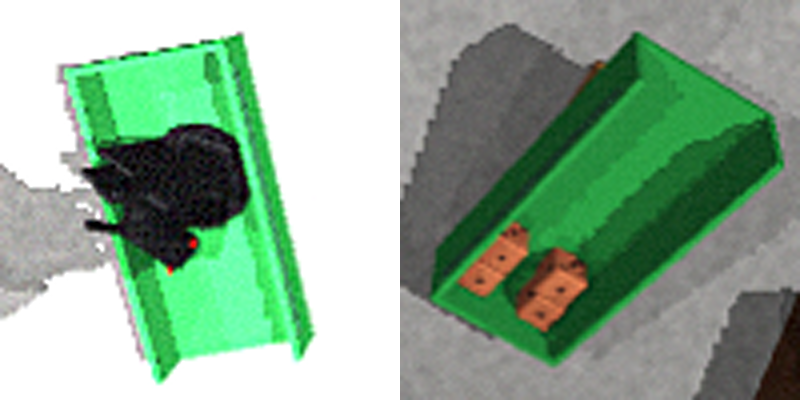

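The wrist view shows the base tier with its wall nearest the robot. The dragon's base is at about (168,160) and its red eyes at (168,176) and (162,182), so it faces down-right. The dice tier's rim corners are at (298,215), (328,231) and (385,182), and its lip underside runs from (349,148) to (382,168).

Run:
```python
from h import *
np.set_printoptions(precision=4,suppress=True)
W=cap("wrist");T=cap("top")
def fit(c,px,loc,M,oz):
    # known attitude M (pitch), yaw+xy by 2D Kabsch of ray-cast points
    L=np.array(loc,float)@M.T; X=np.array([plane(c,[p],l[2]+oz)[0] for p,l in zip(px,L)])
    a=L[:,0]+1j*L[:,1]; b=X[:,0]+1j*X[:,1]; A=a-a.mean();B=b-b.mean()
    r=np.vdot(A,B); u=r/abs(r); o=b.mean()-u*a.mean(); res=b-(o+u*a)
    print("xy",round(o.real,4),round(o.imag,4),"yaw",round(np.degrees(np.angle(u)),1),"res mm",np.round(abs(res)*1e3,1)); return o,np.angle(u)
I=np.eye(3);Pm=R.from_euler("y",-25,degrees=True).as_matrix()
h,w,t=.065,.031,.032
print("base");fit(W,[(136,132),(180.5,124),(197,199),(194.5,205),(159,210)],[(-h,-w,t),(-h,w,0),(h,w,0),(h,w,t),(h,-w,t)],I,0)
fit(T,[(315,145),(297,147),(322,182),(303,185)],[(h,-w,t),(h,w,t),(-h,-w,0),(-h,w,0)],I,0)
print("pour") # +y of tier: nose to near-left(yaw~150): tier +y = toward -x-y
fit(W,[(298,215),(328,231),(385,182),(349,148),(382.5,168)],[(-h,w,t),(-h,-w,t),(h,-w,t),(h,w,0),(h,-w,0)],Pm,.036)
fit(T,[(246,142),(231,133),(210,159),(210,165),(225,173)],[(-h,w,t),(-h,-w,t),(h,-w,t),(h,-w,0),(h,w,0)],Pm,.036)
e=plane(W,[(168,175.75),(162.5,182)],.085);v=e[0]-e[1];print("eyes",e,"face",np.degrees(np.arctan2(-v[0],v[1])),np.linalg.norm(v))
print("dragon base W",plane(W,[(168,159.5)],.009))
for c,n,win in((W,"W",(138,135,188,188)),(T,"T",(296,152,325,182))):
    a=cv2.cvtColor(c["pixels"],cv2.COLOR_BGR2HSV); x0,y0,x1,y1=win;m=cv2.inRange(a,(0,0,0),(180,255,45))[y0:y1,x0:x1]
    k=max(cv2.findContours(m,0,1)[0],key=cv2.contourArea).reshape(-1,2)+[x0,y0];print(n,k.min(0),k.max(0),k.mean(0))
hs=cv2.cvtColor(W["pixels"],cv2.COLOR_BGR2HSV);m=cv2.inRange(hs,(8,60,80),(25,255,255));z=np.zeros_like(m);z[70:150,432:512]=m[70:150,432:512]
k=max(cv2.findContours(z,0,1)[0],key=cv2.contourArea);e=cv2.fitEllipse(k);print("coaster W",plane(W,[e[0]],.008),e[1])
```

```text
base
xy 0.5587 -0.1365 yaw 9.2 res mm [0.1 1.  1.8 0.2 2.4]
xy 0.5578 -0.1363 yaw 10.4 res mm [5.6 1.4 3.4 4.2]
pour
xy 0.5854 0.1349 yaw 150.3 res mm [1.7 1.7 1.3 1.2 0.9]
xy 0.5843 0.1354 yaw 150.1 res mm [2.5 1.4 0.2 3.2 3.8]
eyes [[ 0.5547 -0.1189  0.085 ]
 [ 0.5637 -0.1275  0.085 ]] face 46.592808883468344 0.012484361774841607
dragon base W [[ 0.5468 -0.139   0.009 ]]
W [140 146] [181 182] [159.8433 163.1642]
T [304 160] [318 175] [311.0833 167.7708]
coaster W [[0.4697 0.347  0.008 ]] (56.23963165283203, 69.66001892089844)
```

```bash
python3 -c "
from h import *
print(arm.read_state()['qpos'].round(2))
go([.549,-.136,.18],down(np.radians(136.6)))"
```

```text
[-0.16  0.22  0.24  1.59  0.   -0.16]
t=2.00 turn [ 0.     0.    -0.813] deg 47 shift [-0.02   -0.1367  0.1604] len 0.212
```

```bash
python3 -m jog '0 0 -0.14 -0.004 -0.027 0.03 0.7;0 0 -0.28 -0.008 -0.054 0.06 0.7;0 0 -0.42 -0.012 -0.082 0.09 0.7;0 0 -0.56 -0.016 -0.11 0.12 0.7;0 0 -0.7 -0.02 -0.137 0.15 0.7' && python3 -m jog '0 0 -0.11 0 0 0.01 0.7;0 0 -0.11 0 0 0.01 0.7;0 0 -0.11 0 0 0.01 0.7'
python3 - <<'E'
from h import *
np.set_printoptions(precision=4,suppress=True)
W=cap("wrist");a=W["pixels"];b=np.clip(a.astype(float)*2,0,255).astype(np.uint8)
s=arm.read_state();p=s["position"]
print(p,s["width"])
for z in(.01,.05): print("tool axis px",z,proj(W,[[p[0],p[1],z]]))
cv2.imwrite("pics/w2.png",b)
E
```

```text
time_s: 2.5
position: [0.5494, -0.1373, 0.1895]
eef_rot: [-0.346, 0.938, -0.0, 0.0]
force: [-0.5, 0.1, -0.3]
width: 0.0595
grip_force: 0.0
time_s: 2.8
position: [0.5496, -0.1365, 0.181]
eef_rot: [-0.393, 0.92, -0.0, 0.0]
force: [0.5, 0.3, -0.0]
width: 0.0597
grip_force: 0.0
[ 0.5499 -0.1365  0.1815] 0.060120338051576176
tool axis px 0.01 [[252.9945 173.0668]]
tool axis px 0.05 [[253.0964 183.0828]]
```

View pics/w2.png

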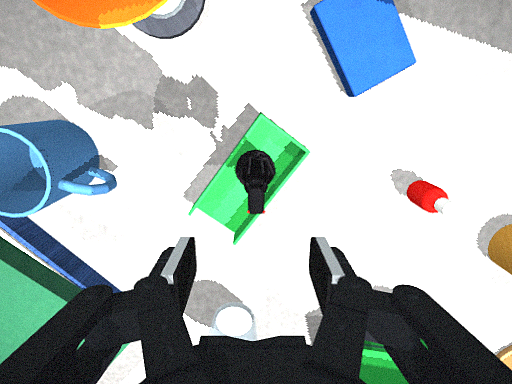

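The view shows the dragon aligned with the tool. Its base is around (256,170), its head points down at (257,205), and its symmetry line is vertical. Now I measure the small offset.

Run:
```python
from h import *
np.set_printoptions(precision=4,suppress=True)
W=cap("wrist");a=cv2.cvtColor(W["pixels"],cv2.COLOR_BGR2HSV);m=cv2.inRange(a,(0,0,0),(180,255,45))[140:222,225:290]
for r in range(0,82,4):
    c=np.where(m[r])[0]
    if len(c): print(r+140,c.min()+225,c.max()+225,len(c))
go([.549,-.136,.045],down(np.radians(136.6)))
```

```text
152 246 265 20
156 241 269 29
160 238 272 35
164 237 273 37
168 236 274 39
172 236 275 40
176 237 273 37
180 240 271 32
184 244 267 24
188 245 266 22
192 248 264 17
196 248 264 17
200 249 264 16
204 249 263 15
208 249 263 15
212 250 261 12
t=2.90 turn [-0.002  0.001 -0.005] deg 0 shift [0.0004 0.0013 0.1366] len 0.137
```

```bash
python3 -m jog '0 0 0 0.001 0.0025 0.03 0.7;0 0 0 0.001 0.0025 0.06 0.7;0 0 0 0.001 0.0025 0.09 0.7;0 0 0 0.001 0.0025 0.12 0.7;0 0 0 0.001 0.0025 0.141 0.7' 30 && python3 -m jog '0 0 0 0 0 0 0.2;0 0 0 0 0 0 0.2;0 0 0 0 0 0 0.2;0 0 0 0 0 0 0.2;0 0 0 0 0 0 0.2' 30
```

```text
time_s: 3.4
position: [0.5471, -0.1355, 0.0387]
eef_rot: [-0.394, 0.919, -0.0, 0.0]
force: [0.4, 1.1, 0.7]
width: 0.0598
grip_force: 0.0
time_s: 3.9
position: [0.5482, -0.1365, 0.0411]
eef_rot: [-0.394, 0.919, -0.001, 0.001]
force: [0.0, 1.0, 7.1]
width: 0.0214
grip_force: 30.1
```

```bash
python3 -m jog '0 0 0 0 0 -0.02 0.2;0 0 0 0 0 -0.06 0.2;0 0 0 0 0 -0.1 0.2;0 0 0 0 0 -0.14 0.2;0 0 0 0 0 -0.16 0.2' && python3 -c "
from h import *
print(arm.read_state()['qpos'].round(2))
go([.470,.349,.20],down(np.radians(136.6)))"
```

```text
time_s: 4.4
position: [0.5478, -0.1366, 0.2037]
eef_rot: [-0.394, 0.919, -0.002, 0.002]
force: [1.0, -0.5, -0.6]
width: 0.0211
grip_force: 29.4
[-0.39  0.29 -0.01  1.27 -0.   -1.2 ]
t=4.40 turn [-0.005  0.002 -0.003] deg 0 shift [-0.2981  0.3912  0.0023] len 0.492
```

```bash
python3 -m jog '0 0 0 -0.02 0.026 0 0.2;0 0 0 -0.05 0.065 0 0.2;0 0 0 -0.08 0.105 0 0.2;0 0 0 -0.11 0.144 0 0.2;0 0 0 -0.14 0.183 0 0.2' && python3 -m jog '0 0 0 -0.03 0.039 0 0.2;0 0 0 -0.06 0.079 0 0.2;0 0 0 -0.1 0.131 0 0.2;0 0 0 -0.14 0.184 0 0.2;0 0 0 -0.158 0.208 0 0.2' && python3 -m jog '0 0 0 0 0 0 0.2;0 0 0 0 0 0 0.2'
python3 - <<'E'
from h import *
np.set_printoptions(precision=4,suppress=True)
go([.470,.349,.048],down(np.radians(136.6)))
S=cap("scene");a=S["pixels"]
hs=cv2.cvtColor(a,cv2.COLOR_BGR2HSV)
p=arm.read_state()["position"];u=proj(S,[p])[0];print(u)
x,y=int(u[0]),int(u[1]);c=a[max(0,y-90):y+90,max(0,x-100):x+100];cv2.imwrite("pics/d1.png",cv2.resize(c,None,fx=3,fy=3,interpolation=cv2.INTER_CUBIC))
E
```

```text
time_s: 4.9
position: [0.5103, 0.0929, 0.2001]
eef_rot: [-0.394, 0.919, -0.0, 0.001]
force: [0.9, -0.1, -0.8]
width: 0.0215
grip_force: 29.4
time_s: 5.4
position: [0.4704, 0.3392, 0.2001]
eef_rot: [-0.394, 0.919, -0.0, 0.001]
force: [1.4, 0.3, -0.7]
width: 0.021
grip_force: 29.4
time_s: 5.6
position: [0.4706, 0.3384, 0.1995]
eef_rot: [-0.395, 0.919, -0.0, 0.0]
force: [0.0, 0.0, -1.8]
width: 0.0211
grip_force: 29.5
t=5.60 turn [-0.    -0.    -0.001] deg 0 shift [-0.0074  0.0078  0.1515] len 0.152
[372.3425 229.443 ]
```

View pics/d1.png

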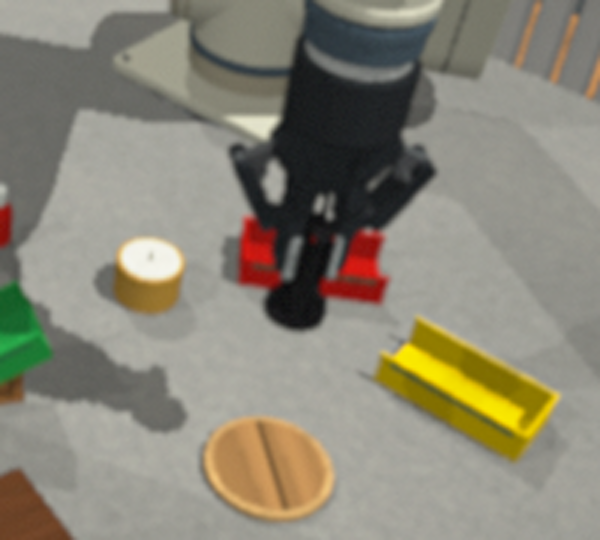

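The dragon hangs upright in the gripper above the coaster (crop (268,467)). Lowering it now.

```bash
python3 -m jog '0 0 0 -0.004 0.004 0.035 0.2;0 0 0 -0.009 0.008 0.07 0.2;0 0 0 -0.009 0.008 0.105 0.2;0 0 0 -0.009 0.008 0.135 0.2;0 0 0 -0.009 0.008 0.147 0.2' && python3 -m jog '0 0 0 0 0 0.003 0.2;0 0 0 0 0 0.005 0.2;0 0 0 0 0 0.005 0.2;0 0 0 0 0 0.005 0.2'
```

```text
time_s: 6.15
position: [0.471, 0.3471, 0.05]
eef_rot: [-0.393, 0.92, -0.0, -0.002]
force: [-0.2, -0.3, -2.3]
width: 0.0213
grip_force: 29.5
time_s: 6.55
position: [0.4723, 0.3496, 0.0486]
eef_rot: [-0.394, 0.919, 0.0, 0.001]
force: [-0.2, -0.5, -1.4]
width: 0.0212
grip_force: 29.5
```

```bash
python3 -m jog '0 0 0 0 0 0.002 0.2;0 0 0 0 0 0.002 0.2;0 0 0 0 0 0.002 0.2'
```

```text
time_s: 6.85
position: [0.4721, 0.3497, 0.0461]
eef_rot: [-0.394, 0.919, 0.0, 0.001]
force: [0.5, -0.7, 6.0]
width: 0.0212
grip_force: 30.3
```

Contact. Release to a moderate opening, then rise.

```bash
python3 -m jog '0 0 0 0 0 -0.001 0.35;0 0 0 0 0 -0.001 0.5;0 0 0 0 0 -0.001 0.7;0 0 0 0 0 -0.001 0.7;0 0 0 0 0 -0.001 0.7' && python3 -m jog '0 0 0 0 0 -0.03 0.7;0 0 0 0 0 -0.07 0.7;0 0 0 0 0 -0.11 0.7;0 0 0 0 0 -0.15 1;0 0 0 0 0 -0.17 1'
python3 - <<'E'
from h import *
np.set_printoptions(precision=4,suppress=True)
W=cap("wrist");a=cv2.cvtColor(W["pixels"],cv2.COLOR_BGR2HSV);m=cv2.inRange(a,(0,0,0),(180,255,45));s=arm.read_state();print(s["position"],proj(W,[[*s["position"][:2],.012]]))
u=proj(W,[[.4697,.348,.012]])[0].astype(int);print(u)
w=m[u[1]-40:u[1]+50,u[0]-40:u[0]+40]
k=max(cv2.findContours(w,0,1)[0],key=cv2.contourArea).reshape(-1,2)+u-40;print(k.min(0),k.max(0))
for r in range(k[:,1].min(),k[:,1].max(),5):
    c=np.where(m[r,u[0]-40:u[0]+40])[0]+u[0]-40;print(r,c.min(),c.max())
cm=cv2.inRange(a,(8,60,80),(25,255,255))[u[1]-70:u[1]+70,u[0]-70:u[0]+70]
k=max(cv2.findContours(cm,0,1)[0],key=cv2.contourArea);e=cv2.fitEllipse(cv2.convexHull(k));print("coaster",np.array(e[0])+u-70,e[1], plane(W,[np.array(e[0])+u-70],.008))
# pour tier pre-grasp
M=R.from_euler("zy",[150.3,-25],degrees=True).as_matrix() # tier axes
Mt=np.c_[-M[:,0],M[:,1],-M[:,2]]; Mt2=np.c_[M[:,0],-M[:,1],-M[:,2]]
print(s["qpos"].round(2))
for q in(Mt,Mt2): go([.5854,.1349,.036]+.12*M[:,2],q)
E
```

```text
time_s: 7.35
position: [0.4715, 0.3493, 0.0461]
eef_rot: [-0.394, 0.919, -0.0, -0.0]
force: [1.0, -0.3, 0.1]
width: 0.0599
grip_force: 0.0
time_s: 7.85
position: [0.4722, 0.3497, 0.22]
eef_rot: [-0.394, 0.919, 0.0, 0.002]
force: [1.4, -0.3, 0.1]
width: 0.0849
grip_force: 0.0
[0.4728 0.35   0.222 ] [[253.0749 165.4168]]
[253 162]
[235 144] [270 200]
144 254 254
149 241 263
154 238 267
159 236 269
164 235 269
169 236 268
174 240 265
179 243 261
184 246 259
189 246 259
194 246 259
199 247 258
coaster [253.1912 160.9007] (79.3477783203125, 80.76527404785156) [[0.4694 0.3466 0.008 ]]
[ 0.49  0.32  0.09  1.33 -0.   -0.32]
t=7.90 turn [ 0.489  0.076 -1.782] deg 106 shift [ 0.1137 -0.1929  0.0769] len 0.237
t=7.90 turn [ 0.071 -0.458  1.306] deg 79 shift [ 0.1137 -0.1929  0.0769] len 0.237
```

The dragon stands at (252,161) in the wrist view, with the coaster centre at (253,161), so it is well centred. Next is the pre-grasp for the dice tier.

```bash
cat > t.py <<'E'
from h import *
def tier(x,y,yaw,pitch,z):  # tier pose: pitch>0 nose up (deg)
    return np.array([x,y,z]), R.from_euler("zy",[yaw,-pitch],degrees=True).as_matrix()
def tool(M): return np.c_[M[:,0],-M[:,1],-M[:,2]]
E
python3 -m jog '0.014 -0.09 0.13 0.01 -0.018 -0.01 1;0.028 -0.19 0.26 0.02 -0.037 -0.01 1;0.042 -0.29 0.4 0.03 -0.056 -0.01 1;0.056 -0.37 0.53 0.04 -0.076 -0.01 1;0.07 -0.45 0.65 0.057 -0.096 -0.01 1' && python3 -c "
from t import *
o,M=tier(.5854,.1349,150.3,25,.036)
print(arm.read_state()['qpos'].round(2))
go(o+.16*M[:,2],tool(M))"
```

```text
time_s: 8.4
position: [0.5022, 0.2409, 0.2264]
eef_rot: [-0.089, 0.973, 0.053, 0.206]
force: [-0.3, 0.3, 0.4]
width: 0.0851
grip_force: 0.0
[ 0.28  0.01 -0.38  0.75  0.02  0.11]
t=8.40 turn [ 0.135 -0.057  0.668] deg 39 shift [ 0.0206 -0.1098  0.0326] len 0.116
```

```bash
python3 -m jog '0.027 -0.011 0.134 0.004 -0.022 0.006 1;0.054 -0.022 0.268 0.008 -0.044 0.012 1;0.081 -0.034 0.4 0.012 -0.066 0.02 1;0.108 -0.046 0.534 0.016 -0.088 0.026 1;0.135 -0.057 0.668 0.0206 -0.11 0.0326 1' && python3 -m jog '0 0 0 0 0 0 1;0 0 0 0 0 0 1'
python3 - <<'E'
from t import *
np.set_printoptions(precision=4,suppress=True)
o,M=tier(.5854,.1349,150.3,25,.036)
print(arm.read_state()['qpos'].round(2))
go(o+.16*M[:,2],tool(M))
W=cap("wrist");a=W["pixels"].copy()
h,w,t=.065,.031,.032
C=proj(W,[o+M@np.array(v) for v in[(-h,w,t),(-h,-w,t),(h,-w,t),(h,w,t),(h,-w,0),(h,w,0)]])
print(C)
for p in C: cv2.circle(a,tuple(int(v) for v in p.round()),2,(255,0,255),-1)
cv2.imwrite("pics/w3.png",a)
E
```

```text
time_s: 8.9
position: [0.5175, 0.1347, 0.1805]
eef_rot: [0.25, 0.944, 0.054, 0.208]
force: [-0.6, -0.2, -0.2]
width: 0.0851
grip_force: 0.0
time_s: 9.1
position: [0.5177, 0.1357, 0.1809]
eef_rot: [0.247, 0.945, 0.054, 0.208]
force: [0.4, 0.1, 0.2]
width: 0.0854
grip_force: 0.0
[ 0.13  0.01 -0.51  0.62 -0.05  0.63]
t=9.10 turn [-0.002 -0.003  0.008] deg 0 shift [-0.0005 -0.0006 -0.0001] len 0.001
[[222.2184 243.6457]
 [282.6954 244.1121]
 [288.3056 113.0727]
 [218.924  112.5142]
 [284.5886 111.6559]
 [222.4524 111.1558]]
```

View pics/w3.png

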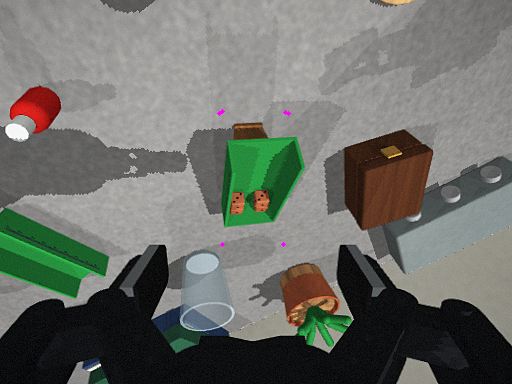

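The view shows the tier at (262,180), away from the magenta predictions. My Euler order was extrinsic, so the tool tilt is wrong. I'll fix that and recompute.

```bash
sed -i 's/"zy"/"ZY"/' t.py
python3 - <<'E'
from t import *
np.set_printoptions(precision=4,suppress=True)
o,M=tier(.5854,.1349,150.3,25,.036)
go(o+.16*M[:,2],tool(M)); go(o+.16*M[:,2],np.c_[-M[:,0],M[:,1],-M[:,2]])
W=cap("wrist")
h,w,t=.065,.031,.032
print(proj(W,[o+M@np.array(v) for v in[(-h,w,t),(-h,-w,t),(h,-w,t),(h,w,t),(h,-w,0),(h,w,0)]]))
E
```

```text
t=9.15 turn [0.211 0.812 0.056] deg 48 shift [-0.1167  0.0257  0.0533] len 0.131
t=9.15 turn [-1.218  0.317 -2.82 ] deg 177 shift [-0.1167  0.0257  0.0533] len 0.131
[[224.4677 226.6226]
 [274.4689 220.8003]
 [304.9406 166.5206]
 [231.9096 172.4894]
 [296.2122 135.5966]
 [226.7381 139.7708]]
```

The corrected prediction matches the picture. Moving to the true pre-grasp.

```bash
python3 -m jog '0.035 0.135 0.009 -0.022 0.004 -0.002 1;0.07 0.27 0.018 -0.044 0.008 0.006 1;0.105 0.405 0.028 -0.066 0.013 0.018 1;0.14 0.54 0.037 -0.086 0.018 0.031 1;0.175 0.675 0.047 -0.102 0.022 0.043 1' && python3 -c "
from t import *
o,M=tier(.5854,.1349,150.3,25,.036)
print(arm.read_state()['qpos'].round(2))
go(o+.16*M[:,2],tool(M))"
```

```text
time_s: 9.7
position: [0.6279, 0.1051, 0.1852]
eef_rot: [0.253, 0.955, 0.057, -0.14]
force: [1.9, 0.2, 0.5]
width: 0.0851
grip_force: 0.0
[-0.05  0.59  0.39  1.63  0.17  0.45]
t=9.70 turn [0.038 0.134 0.009] deg 8 shift [-0.0165  0.0048 -0.0005] len 0.017
```

```bash
python3 -m jog '0.038 0.134 0.009 -0.0165 0.0048 -0.0005 1;0.038 0.134 0.009 -0.0165 0.0048 -0.0005 1;0.038 0.134 0.009 -0.0165 0.0048 -0.0005 1'
python3 - <<'E'
from t import *
np.set_printoptions(precision=4,suppress=True)
o,M=tier(.5854,.1349,150.3,25,.036)
print(arm.read_state()['qpos'].round(2))
go(o-.004*M[:,2],tool(M))
W=cap("wrist");a=W["pixels"]
m=cv2.inRange(cv2.cvtColor(a,cv2.COLOR_BGR2HSV),(50,90,40),(75,255,255))
h,w,t=.065,.031,.032
C=proj(W,[o+M@np.array(v) for v in[(-h,w,t),(-h,-w,t),(h,-w,t),(h,w,t)]]);print("pred",C)
x0,y0=C.min(0).astype(int)-12;x1,y1=C.max(0).astype(int)+12;z=np.zeros_like(m);z[y0:y1,x0:x1]=m[y0:y1,x0:x1]
k=np.vstack([k for k in cv2.findContours(z,0,1)[0] if cv2.contourArea(k)>20]);print("hull",cv2.approxPolyDP(cv2.convexHull(k),2,True).reshape(-1,2).tolist())
E
```

```text
time_s: 10.0
position: [0.6438, 0.1012, 0.1755]
eef_rot: [0.251, 0.943, 0.054, -0.21]
force: [0.3, 0.0, 0.9]
width: 0.0854
grip_force: 0.0
[-0.06  0.73  0.59  1.83  0.19  0.42]
t=10.00 turn [-0.002 -0.002 -0.002] deg 0 shift [0.0019 0.0007 0.159 ] len 0.159
pred [[223.355  243.8675]
 [284.8803 243.7715]
 [289.411  110.0345]
 [218.6183 110.2197]]
hull [[219, 110], [288, 111], [282, 244], [223, 244]]
```

```bash
python3 -m jog '0 0 0 0.001 0 0.04 1;0 0 0 0.002 0 0.08 1;0 0 0 0.002 0 0.11 1;0 0 0 0.002 0 0.13 1;0 0 0 0.002 0 0.145 1' && python3 -m jog '0 0 0 0 0 0.007 1;0 0 0 0 0 0.014 1;0 0 0 0 0 0.014 1' && python3 -c "
from t import *
o,M=tier(.5854,.1349,150.3,25,.036)
print(arm.read_state()['qpos'].round(2))
go(o-.004*M[:,2],tool(M))"
```

```text
time_s: 10.55
position: [0.5864, 0.1335, 0.0523]
eef_rot: [0.25, 0.945, 0.055, -0.205]
force: [0.2, -0.3, -0.1]
width: 0.0851
grip_force: 0.0
time_s: 10.85
position: [0.5827, 0.1354, 0.0378]
eef_rot: [0.251, 0.944, 0.055, -0.207]
force: [0.6, -0.8, 0.2]
width: 0.0849
grip_force: 0.0
[-0.01  0.69  0.14  1.41  0.2   0.47]
t=10.85 turn [ 0.001  0.005 -0.001] deg 0 shift [-0.0031  0.0009  0.0045] len 0.006
```

```bash
python3 -m jog '0 0 0 -0.003 0.001 0.004 1;0 0 0 -0.003 0.001 0.004 1;0 0 0 -0.003 0.001 0.004 0.5;0 0 0 -0.003 0.001 0.004 0.5;0 0 0 -0.003 0.001 0.004 0.5' 40 && python3 -m jog '0 0 0 0 0 0 0.5;0 0 0 0 0 0 0.5' 60 && python3 -c "
from t import *
o,M=tier(.5854,.1349,150.3,25,.036)
go(o,tool(M))"
```

```text
time_s: 11.35
position: [0.5847, 0.1352, 0.0315]
eef_rot: [0.252, 0.944, 0.055, -0.208]
force: [2.3, -0.9, 0.9]
width: 0.0615
grip_force: 44.7
time_s: 11.55
position: [0.5848, 0.1352, 0.0315]
eef_rot: [0.252, 0.944, 0.055, -0.208]
force: [2.2, -1.9, 2.6]
width: 0.0614
grip_force: 65.4
t=11.55 turn [ 0.     0.003 -0.003] deg 0 shift [ 0.0013  0.0001 -0.0044] len 0.005
```

```bash
cat >> t.py <<'E'
T0=np.array([.0013,.0001,-.0044])
J=np.array([.4886,-.3226,0])
def lip(back,z,yaw,pitch):
    _,M=tier(0,0,yaw,pitch,0); d=np.array([np.cos(np.radians(yaw)),np.sin(np.radians(yaw)),0])
    L=J-back*d+[0,0,z]; o=L-M@[.065,0,.003]; go(o-tool(M)@T0,tool(M))
def orig(p,yaw,pitch):
    _,M=tier(0,0,yaw,pitch,0); go(np.array(p)-tool(M)@T0,tool(M))
E
python3 -c "
from t import *
orig([.5854,.1349,.236],150.3,25)"
```

```text
t=11.55 turn [ 0.     0.003 -0.003] deg 0 shift [ 0.0839 -0.0002 -0.1815] len 0.200
```

```bash
python3 -m jog '0 0 0 0.0042 0 -0.009 0.5;0 0 0 0.0126 0 -0.027 0.5;0 0 0 0.0252 0 -0.054 0.5;0 0 0 0.0378 0 -0.082 0.5;0 0 0 0.0504 0 -0.109 0.5' && python3 -m jog '0 0 0 0.0126 0 -0.027 0.5;0 0 0 0.0252 0 -0.054 0.5;0 0 0 0.0335 0 -0.0725 0.5;0 0 0 0.0335 0 -0.0725 0.5' && python3 -c "
from t import *
print(arm.read_state()['qpos'].round(2))
orig([.5854,.1349,.236],150.3,8)
W=cap('wrist');cv2.imwrite('pics/w4.png',W['pixels'])
"
```

```text
time_s: 12.05
position: [0.5841, 0.1356, 0.153]
eef_rot: [0.251, 0.944, 0.055, -0.208]
force: [0.2, -0.4, -1.9]
width: 0.0613
grip_force: 65.4
time_s: 12.45
position: [0.585, 0.1357, 0.2342]
eef_rot: [0.251, 0.944, 0.055, -0.206]
force: [0.3, 0.8, -2.1]
width: 0.0611
grip_force: 65.5
[-0.01  0.6   0.49  1.84  0.2   0.47]
t=12.45 turn [ 0.002 -0.29  -0.002] deg 17 shift [-0.0025 -0.0006  0.0019] len 0.003
```

View pics/w4.png

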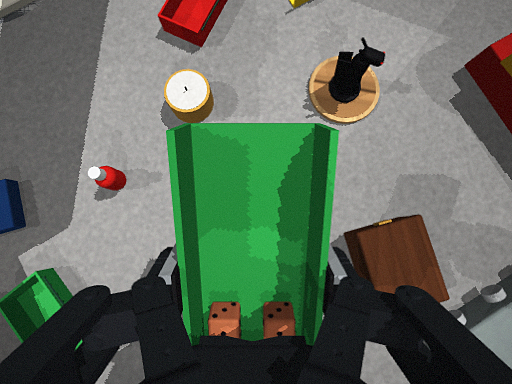

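The tier is held straight, the dice are still at the walled end (224,318) and (278,318), and the dragon is upright on the coaster (345,85). Now level it partly and carry it to the jar.

```bash
python3 -m jog '0 -0.06 0 0 0 0 0.5;0 -0.13 0 -0.001 0 0.001 0.5;0 -0.2 0 -0.0015 0 0.0015 0.5;0 -0.26 0 -0.002 0 0.002 0.5;0 -0.29 0 -0.0025 0 0.002 0.5' && python3 -c "
from t import *
np.set_printoptions(precision=1,suppress=True)
W=cap('wrist');s=arm.read_state();Rt=R.from_quat(s['eef_rot']).as_matrix();M=np.c_[Rt[:,0],-Rt[:,1],-Rt[:,2]];o=s['position']+Rt@T0
print('rim open pred',proj(W,[o+M@np.array([.065,-.031,.032]),o+M@np.array([.065,.031,.032]),o+M@np.array([.065,0,.003])]))
m=cv2.inRange(cv2.cvtColor(W['pixels'],cv2.COLOR_BGR2HSV),(50,90,40),(75,255,255))
k=max(cv2.findContours(m,0,1)[0],key=cv2.contourArea);k=k[k[:,0,1]<230];print(cv2.approxPolyDP(cv2.convexHull(k),2,True).reshape(-1,2).tolist())
lip(.03,.19,150.3,8)
"
```

```text
time_s: 13.0
position: [0.5847, 0.1352, 0.2273]
eef_rot: [0.257, 0.964, 0.017, -0.069]
force: [-0.5, 0.6, -2.3]
width: 0.0612
grip_force: 65.5
rim open pred [[343.  127.4]
 [168.8 127.5]
 [255.1 121.4]]
[[338, 130], [329, 229], [175, 229], [166, 130], [186, 123], [320, 123]]
t=13.05 turn [-0. -0. -0.] deg 0 shift [-0.2 -0.4  0. ] len 0.508
```

```bash
python3 -c "
from t import *
lip(.03,.19,150.3,8)
lip(.03,.19,150.3,-45)
"
```

```text
t=13.05 turn [-0.002 -0.002 -0.002] deg 0 shift [-0.2442 -0.445   0.0207] len 0.508
t=13.05 turn [-0.002 -0.927 -0.001] deg 53 shift [-0.2236 -0.4451 -0.0351] len 0.499
```

```bash
python3 -m jog '0 0 0 -0.006 -0.011 0 0.5;0 0 0 -0.019 -0.035 0 0.5;0 0 0 -0.036 -0.066 0 0.5;0 0 0 -0.053 -0.097 0 0.5;0 0 0 -0.07 -0.128 0 0.5' && python3 -m jog '0 0 0 -0.017 -0.031 0 0.5;0 0 0 -0.034 -0.062 0 0.5;0 0 0 -0.051 -0.093 0 0.5;0 0 0 -0.068 -0.124 0 0.5;0 0 0 -0.085 -0.155 0 0.5' && python3 -c "
from t import *
print(arm.read_state()['qpos'].round(2))
lip(.03,.19,150.3,8)"
```

```text
time_s: 13.55
position: [0.5818, -0.0129, 0.2171]
eef_rot: [0.257, 0.964, 0.018, -0.071]
force: [0.4, -0.3, -2.5]
width: 0.061
grip_force: 65.6
time_s: 14.05
position: [0.5773, -0.1894, 0.2051]
eef_rot: [0.257, 0.964, 0.018, -0.071]
force: [-0.2, 0.1, -1.0]
width: 0.0613
grip_force: 65.6
[-0.46  0.47  0.26  1.51  0.01  0.06]
t=14.05 turn [-0.    -0.007 -0.003] deg 0 shift [-0.0879 -0.1595  0.0191] len 0.183
```

```bash
python3 -m jog '0 0 0 -0.017 -0.031 0.003 0.5;0 0 0 -0.034 -0.062 0.006 0.5;0 0 0 -0.051 -0.093 0.01 0.5;0 0 0 -0.066 -0.12 0.013 0.5;0 0 0 -0.079 -0.143 0.017 0.5' && python3 -m jog '0 0 0 -0.006 -0.01 0.001 0.5;0 0 0 -0.009 -0.016 0.002 0.5;0 0 0 -0.009 -0.016 0.002 0.5;0 0 0 -0.009 -0.016 0.002 0.5' && python3 -c "
from t import *
print(arm.read_state()['qpos'].round(2))
lip(.03,.19,150.3,8)
W=cap('wrist');cv2.imwrite('pics/w5.png',W['pixels'])
print(proj(W,[J+[0,0,.134]]))
m=cv2.inRange(cv2.cvtColor(W['pixels'],cv2.COLOR_BGR2HSV),(5,150,120),(18,255,255))
m[230:]=0
k=np.vstack([k for k in cv2.findContours(m,0,1)[0] if cv2.contourArea(k)>100]).reshape(-1,2);print(k.min(0),k.max(0))"
```

```text
time_s: 14.55
position: [0.5714, -0.3514, 0.1766]
eef_rot: [0.258, 0.963, 0.019, -0.071]
force: [0.6, 0.4, -2.3]
width: 0.0611
grip_force: 65.6
time_s: 14.95
position: [0.5723, -0.3661, 0.1756]
eef_rot: [0.256, 0.964, 0.018, -0.07]
force: [-0.7, -0.0, -2.6]
width: 0.061
grip_force: 65.6
[-0.68  0.61  0.43  1.54 -0.02 -0.16]
t=14.95 turn [-0.001 -0.004 -0.002] deg 0 shift [-0.0007 -0.0038  0.0021] len 0.004
[[248.03331086  80.59873939]]
[152   0] [339 128]
```

View pics/w5.png

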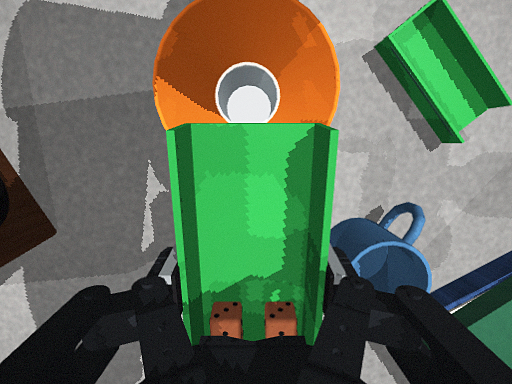

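The view shows the funnel at (246,75), the lip edge at row 125 centred on column 252, and the dice at (226,318) and (280,318). I'll shift 4 mm along -y and tilt about the lip.

```bash
cat >> t.py <<'E'
def arc(degs,drop=None,side=0):
    """tilt about the lip: rows (ay, tx, tz) for nose-down angles degs relative to now, with world drop"""
    s=arm.read_state();Rt=R.from_quat(s["eef_rot"]).as_matrix();r=T0+[.065,0,-.003]
    print("lip now",(s["position"]+Rt@r-J).round(4))
    for i,g in enumerate(degs):
        a=-np.radians(g);Q=R.from_rotvec([0,a,0]).as_matrix();t=r-Q@r
        if drop is not None: t=t+Rt.T@np.array([0,0,-drop[i]])
        print("0 %.3f 0 %.4f %.4f %.4f 0.5"%(a,t[0],t[1]+side,t[2]))
E
python3 -c "
from t import *
arc([5,11,18,25,30],[.003,.007,.012,.017,.02],-.004)"
```

```text
lip now [ 0.0278 -0.0111  0.1926]
0 -0.087 0 -0.0008 -0.0040 -0.0028 0.5
0 -0.192 0 -0.0012 -0.0040 -0.0059 0.5
0 -0.314 0 -0.0008 -0.0040 -0.0090 0.5
0 -0.436 0 0.0007 -0.0040 -0.0119 0.5
0 -0.524 0 0.0023 -0.0040 -0.0143 0.5
```

```bash
python3 -m jog '0 -0.087 0 -0.0008 -0.004 -0.0028 0.5;0 -0.192 0 -0.0012 -0.004 -0.0059 0.5;0 -0.314 0 -0.0008 -0.004 -0.009 0.5;0 -0.436 0 0.0007 -0.004 -0.0119 0.5;0 -0.524 0 0.0023 -0.004 -0.0143 0.5' && python3 -c "
from t import *
print(arm.read_state()['qpos'].round(2))
arc([4,8,12,16,20],[0,0,0,0,0])
W=cap('wrist');h=cv2.cvtColor(W['pixels'],cv2.COLOR_BGR2HSV);m=cv2.inRange(h,(5,90,60),(14,220,230));m[:140]=0
for k in cv2.findContours(m,0,1)[0]:
    if cv2.contourArea(k)>60: print(cv2.boundingRect(k))"
```

```text
time_s: 15.5
position: [0.5697, -0.3684, 0.1915]
eef_rot: [0.252, 0.949, -0.05, 0.185]
force: [-0.2, -0.0, -2.4]
width: 0.061
grip_force: 65.9
[-0.73  0.25 -0.16  0.78  0.08 -0.2 ]
lip now [ 0.0253 -0.0139  0.1734]
0 -0.070 0 -0.0004 0.0000 -0.0046 0.5
0 -0.140 0 -0.0004 0.0000 -0.0093 0.5
0 -0.209 0 -0.0001 0.0000 -0.0139 0.5
0 -0.279 0 0.0005 -0.0000 -0.0186 0.5
0 -0.349 0 0.0015 0.0000 -0.0231 0.5
(266, 296, 33, 42)
(210, 296, 33, 43)
(0, 254, 73, 109)
```

```bash
python3 -m jog '0 -0.07 0 -0.0004 0 -0.0046 0.5;0 -0.14 0 -0.0004 0 -0.0093 0.5;0 -0.209 0 -0.0001 0 -0.0139 0.5;0 -0.279 0 0.0005 0 -0.0186 0.5;0 -0.349 0 0.0015 0 -0.0231 0.5' && python3 -m jog '0 0 0 0 0 0 0.5;0 0 0 0 0 0 0.5;0 0 0 0 0 0 0.5;0 0 0 0 0 0 0.5;0 0 0 0 0 0 0.5' && python3 -c "
from t import *
arc([4,8,12,16,20],[0,0,0,0,0])
W=cap('wrist');cv2.imwrite('pics/w6.png',W['pixels']);h=cv2.cvtColor(W['pixels'],cv2.COLOR_BGR2HSV);m=cv2.inRange(h,(5,90,60),(14,220,230))
for k in cv2.findContours(m,0,1)[0]:
    if cv2.contourArea(k)>40: print(cv2.boundingRect(k))"
```

```text
time_s: 16.05
position: [0.5617, -0.3642, 0.212]
eef_rot: [0.239, 0.902, -0.093, 0.346]
force: [0.6, -1.2, -0.6]
width: 0.0613
grip_force: 66.0
time_s: 16.55
position: [0.5618, -0.3656, 0.2109]
eef_rot: [0.24, 0.903, -0.092, 0.344]
force: [-0.6, -0.4, -1.0]
width: 0.061
grip_force: 66.0
lip now [ 0.0261 -0.0159  0.1722]
0 -0.070 0 -0.0004 0.0000 -0.0046 0.5
0 -0.140 0 -0.0004 0.0000 -0.0093 0.5
0 -0.209 0 -0.0001 0.0000 -0.0139 0.5
0 -0.279 0 0.0005 -0.0000 -0.0186 0.5
0 -0.349 0 0.0015 0.0000 -0.0231 0.5
(0, 175, 118, 124)
(0, 50, 45, 113)
(129, 22, 146, 92)
(321, 9, 11, 13)
(116, 4, 17, 31)
(297, 0, 92, 93)
(302, 0, 25, 13)
```

View pics/w6.png

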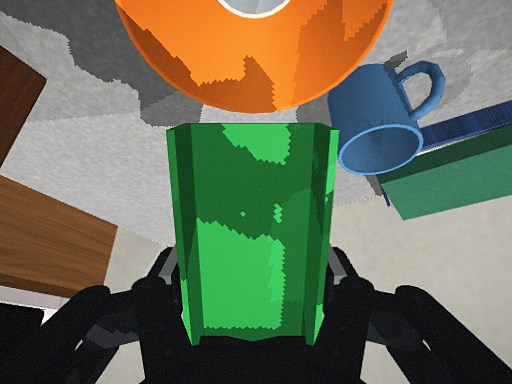

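The tier is empty: there are no dice at its bottom end (rows 296-340), and the wrist load dropped by about 1.5 N. I'll level and back away, then check the tube.

```bash
python3 -c "
from t import *
lip(.03,.24,150.3,0)"
```

```text
t=16.60 turn [-0.002  0.729 -0.002] deg 42 shift [-0.0232  0.001  -0.0086] len 0.025
```

```bash
python3 -m jog '0 0 0 -0.02 0 -0.022 0.5;0 0 0 -0.04 0 -0.045 0.5;0 0.14 0 -0.037 0 -0.038 0.5;0 0.28 0 -0.034 0.0005 -0.031 0.5;0 0.42 0 -0.03 0.0005 -0.023 0.5' && python3 -c "
from t import *
lip(.03,.24,150.3,0)"
```

```text
time_s: 17.1
position: [0.5677, -0.3684, 0.25]
eef_rot: [0.254, 0.955, -0.04, 0.147]
force: [0.4, -0.4, -1.3]
width: 0.0615
grip_force: 66.0
t=17.10 turn [-0.002  0.307 -0.002] deg 18 shift [0.0006 0.0005 0.0181] len 0.018
```

```bash
python3 -m jog '0 0.1 0 0 0 0.006 0.5;0 0.2 0 0 0 0.012 0.5;0 0.307 0 0.0006 0.0005 0.018 0.5;0 0.307 0 0.0006 0.0005 0.018 0.5' && python3 -c "
from t import *
W=cap('wrist');S=cap('scene')
a=W['pixels'][0:130,140:350];b=S['pixels'][120:195,140:220];T=cap('top')['pixels'][145:220,335:415]
f=lambda i,w,h:cv2.resize(i,(w,h),interpolation=cv2.INTER_CUBIC)
cv2.imwrite('pics/j.png',np.vstack([f(a,480,297),np.hstack([f(b,240,225),f(T,240,225)])]))"
```

```text
time_s: 17.5
position: [0.5736, -0.3714, 0.2263]
eef_rot: [0.257, 0.966, 0.001, -0.003]
force: [-0.9, 0.8, -2.3]
width: 0.0609
grip_force: 66.0
```

View pics/j.png

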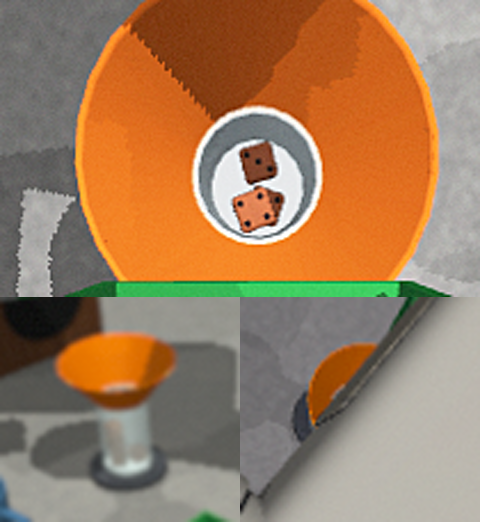

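Three dice are visible in the tube bottom at (258,160) and (255,210), stacked, and the tier is empty. I've viewed 12 pictures, which is over the limit of 10, so I'll use numbers only from here. Next I move to a pose that sees the empty base tier.

```bash
python3 -c "
from t import *
print(arm.read_state()['qpos'].round(2))
orig([.682,-.116,.25],189.5,0)"
```

```text
[-0.7   0.49  0.38  1.45 -0.   -0.18]
t=17.65 turn [-0.003  0.004 -0.686] deg 39 shift [ 0.0304  0.276  -0.0156] len 0.278
```

```bash
python3 -m jog '0 0 0 0.004 0.02 -0.015 0.5;0 0 -0.1 0.009 0.06 -0.016 0.5;0 0 -0.2 0.013 0.1 -0.016 0.5;0 0 -0.32 0.018 0.14 -0.016 0.5;0 0 -0.44 0.023 0.18 -0.016 0.5' && python3 -c "
from t import *
orig([.682,-.116,.25],189.5,0)"
```

```text
time_s: 18.15
position: [0.6415, -0.2011, 0.2487]
eef_rot: [0.038, 0.999, -0.002, 0.003]
force: [0.6, -1.2, -2.0]
width: 0.0613
grip_force: 66.0
t=18.15 turn [-0.004  0.006 -0.242] deg 14 shift [-0.0352  0.0882  0.0031] len 0.095
```

```bash
python3 -m jog '0 0 -0.1 -0.012 0.03 0.001 0.5;0 0 -0.2 -0.024 0.06 0.002 0.5;0 0 -0.242 -0.035 0.088 0.003 0.5;0 0 -0.242 -0.035 0.088 0.003 0.5;0 0 -0.242 -0.035 0.088 0.003 0.5'
python3 - <<'E'
from t import *
np.set_printoptions(precision=4,suppress=True)
W=cap('wrist');s=arm.read_state();print(s['position'],s['qpos'].round(2))
o,M=tier(.5585,-.1365,9.5,0,0);h,w,t=.065,.031,.032
L=[(-h,-w,t),(-h,w,t),(h,-w,t),(h,w,t),(-h,-w,0),(-h,w,0),(h,-w,0),(h,w,0)]
C=proj(W,[o+M@np.array(v) for v in L]);print("pred",C.round(0).tolist())
m=cv2.inRange(cv2.cvtColor(W['pixels'],cv2.COLOR_BGR2HSV),(50,90,40),(75,255,255))
for k in cv2.findContours(m,0,1)[0]:
    if cv2.contourArea(k)>150: print(cv2.contourArea(k),cv2.boundingRect(k),cv2.approxPolyDP(cv2.convexHull(k),2,True).reshape(-1,2).tolist())
cm=cv2.inRange(cv2.cvtColor(W['pixels'],cv2.COLOR_BGR2HSV),(5,120,60),(14,220,230))
for k in cv2.findContours(cm,0,1)[0]:
    if cv2.contourArea(k)>40: print("copper",cv2.boundingRect(k))
E
```

```text
time_s: 18.65
position: [0.6833, -0.1172, 0.245]
eef_rot: [-0.081, 0.997, -0.002, 0.002]
force: [-0.1, -0.5, -1.2]
width: 0.0611
grip_force: 66.0
[ 0.6831 -0.118   0.2448] [-0.29  0.51  0.45  1.5  -0.   -0.45]
pred [[225.0, -15.0], [285.0, -16.0], [229.0, 112.0], [282.0, 112.0], [228.0, -5.0], [282.0, -6.0], [231.0, 111.0], [279.0, 111.0]]
215.0 (366, 343, 21, 21) [[385, 345], [373, 363], [367, 362], [366, 356], [376, 343]]
36229.0 (89, 123, 250, 223) [[338, 130], [322, 322], [312, 345], [191, 345], [95, 282], [89, 235], [166, 130], [185, 123], [320, 123]]
6133.5 (226, 0, 59, 113) [[284, 0], [281, 111], [229, 112], [226, 0]]
copper (362, 272, 37, 22)
copper (502, 237, 10, 17)
copper (411, 140, 30, 32)
copper (419, 71, 93, 90)
```

The base tier matches the prediction: its edges run at columns 229-281 on row 112, against a predicted 229-282. Moving over it.

```bash
python3 -c "
from t import *
orig([.559,-.1365,.12],189.5,0)"
```

```text
t=18.70 turn [-0.004  0.004 -0.005] deg 0 shift [0.1247 0.002  0.1287] len 0.179
```

```bash
python3 -m jog '-0.004 0.004 -0.005 0.02 0 0.012 0.5;-0.004 0.004 -0.005 0.055 0.001 0.04 0.5;-0.004 0.004 -0.005 0.09 0.002 0.075 0.5;-0.004 0.004 -0.005 0.118 0.002 0.11 0.5;-0.004 0.004 -0.005 0.125 0.002 0.1287 0.5' && python3 -m jog '0 0 0 0 0 0 0.5;0 0 0 0 0 0 0.5;0 0 0 0 0 0 0.5' && python3 -c "
from t import *
orig([.559,-.1365,.04],189.5,0)"
```

```text
time_s: 19.2
position: [0.5556, -0.137, 0.1129]
eef_rot: [-0.081, 0.997, 0.001, -0.003]
force: [0.1, 0.5, -1.9]
width: 0.0609
grip_force: 66.0
time_s: 19.5
position: [0.5616, -0.1371, 0.1161]
eef_rot: [-0.083, 0.997, -0.0, -0.0]
force: [-0.3, -0.5, -1.0]
width: 0.0611
grip_force: 66.0
t=19.50 turn [-0. -0. -0.] deg 0 shift [0.0012 0.0009 0.0805] len 0.081
```

```bash
python3 -m jog '0 0 0 0.001 0.001 0.015 0.5;0 0 0 0.001 0.001 0.035 0.5;0 0 0 0.001 0.001 0.055 0.5;0 0 0 0.001 0.001 0.07 0.5;0 0 0 0.001 0.001 0.08 0.5' && python3 -m jog '0 0 0 0 0 0.002 0.5;0 0 0 0 0 0.004 0.5;0 0 0 0 0 0.005 0.5;0 0 0 0 0 0.005 0.5' && python3 -c "
from t import *
orig([.559,-.1365,.032],189.5,0)"
```

```text
time_s: 20.0
position: [0.5598, -0.1355, 0.0342]
eef_rot: [-0.083, 0.997, 0.0, -0.001]
force: [0.2, -0.3, -1.3]
width: 0.0611
grip_force: 66.0
time_s: 20.4
position: [0.5592, -0.1355, 0.0299]
eef_rot: [-0.083, 0.997, 0.0, -0.001]
force: [-0.1, 0.0, -0.7]
width: 0.0614
grip_force: 66.0
t=20.40 turn [ 0.001 -0.002  0.   ] deg 0 shift [-0.0009 -0.0011  0.0023] len 0.003
```

```bash
python3 -m jog '0 0 0 -0.001 -0.001 0.001 0.5;0 0 0 -0.001 -0.001 0.0015 0.5;0 0 0 -0.001 -0.001 0.002 0.5;0 0 0 -0.001 -0.001 0.002 0.5'; python3 -m jog '0 0 0 0 0 0.0005 0.5;0 0 0 0 0 0.001 0.5;0 0 0 0 0 0.001 0.5'
```

```text
time_s: 20.8
position: [0.5604, -0.1364, 0.0282]
eef_rot: [-0.083, 0.997, 0.0, -0.001]
force: [-1.9, -0.4, 4.9]
width: 0.0614
grip_force: 66.9
time_s: 21.1
position: [0.5604, -0.1365, 0.0281]
eef_rot: [-0.083, 0.997, 0.0, -0.001]
force: [-4.8, 1.5, 13.7]
width: 0.0611
grip_force: 67.9
```

Seated, with 14 N of contact force. Release and rise.

```bash
python3 -m jog '0 0 0 0 0 -0.001 0.5;0 0 0 0 0 -0.001 0.8;0 0 0 0 0 -0.001 1;0 0 0 0 0 -0.001 1;0 0 0 0 0 -0.001 1' 20 && python3 -m jog '0 0 0 0 0 -0.01 1;0 0 0 0 0 -0.04 1;0 0 0 0 0 -0.08 1;0 0 0 0 0 -0.12 1;0 0 0 0 0 -0.16 1' && python3 -m jog '0 0 0 0 0 -0.03 1;0 0 0 -0.04 0 -0.05 1;0 0 0 -0.08 0 -0.05 1;0 0 0 -0.08 0 -0.05 1;0 0 0 -0.08 0 -0.05 1'
python3 - <<'E'
from t import *
W=cap('wrist');s=arm.read_state();print(s['position'])
h,w,t=.065,.031,.032
for c,nm in((W,'W'),(cap('top'),'T'),(cap('scene'),'S')):
    m=cv2.inRange(cv2.cvtColor(c['pixels'],cv2.COLOR_BGR2HSV),(50,90,40),(75,255,255))
    o,M=tier(.5585,-.1365,9.5,0,0)
    C=proj(c,[o+M@np.array((a,b,z)) for z in(0,t,2*t) for a in(-h,h) for b in(-w,w)]);print(nm,"pred z0/z32/z64",C.round(0).astype(int).tolist())
    x0,y0=np.maximum(C.min(0).astype(int)-8,0);x1,y1=C.max(0).astype(int)+9;z=np.zeros_like(m);z[y0:y1,x0:x1]=m[y0:y1,x0:x1]
    ks=[k for k in cv2.findContours(z,0,1)[0] if cv2.contourArea(k)>20]
    if ks: print(cv2.approxPolyDP(cv2.convexHull(np.vstack(ks)),1.5,True).reshape(-1,2).tolist())
E
```

```text
time_s: 21.6
position: [0.56, -0.1361, 0.0272]
eef_rot: [-0.083, 0.997, 0.001, -0.002]
force: [-1.7, 0.2, -0.2]
width: 0.0851
grip_force: 0.0
time_s: 22.1
position: [0.5602, -0.1362, 0.1898]
eef_rot: [-0.083, 0.997, 0.001, -0.001]
force: [-0.4, 0.4, -0.2]
width: 0.0855
grip_force: 0.0
time_s: 22.6
position: [0.6398, -0.1228, 0.2367]
eef_rot: [-0.083, 0.997, 0.001, -0.002]
force: [-0.6, -0.5, -0.5]
width: 0.0852
grip_force: 0.0
[ 0.63913211 -0.12296441  0.23700964]
W pred z0/z32/z64 [[227, 37], [280, 37], [229, 148], [277, 148], [224, 31], [282, 31], [227, 152], [279, 152], [221, 23], [286, 24], [225, 157], [282, 157]]
[[283, 24], [280, 157], [224, 157], [220, 24]]
T pred z0/z32/z64 [[321, 183], [303, 186], [314, 146], [296, 149], [323, 181], [304, 184], [316, 143], [297, 146], [325, 180], [305, 183], [317, 141], [298, 144]]
S pred z0/z32/z64 [[209, 199], [224, 207], [177, 222], [193, 231], [208, 191], [224, 199], [176, 213], [192, 222], [207, 182], [224, 190], [175, 204], [191, 213]]
[[222, 190], [223, 207], [195, 229], [179, 221], [176, 203], [206, 183]]
```

The stack matches: rim corners are predicted at (221,23), (286,24), (225,157) and (282,157), and observed at (220,24), (283,24), (224,157) and (280,157). Last, a numeric check of the dice, jar and dragon.

Run:
```python
from t import *
S=cap('scene');a=S['pixels'];s0=cv2.imread('pics/scene.png')
for z in(.013,.03,.05,.07,.09,.134): print(z,proj(S,[J+[0,0,z]])[0].round(1))
hs=cv2.cvtColor(a,cv2.COLOR_BGR2HSV);h0=cv2.cvtColor(s0,cv2.COLOR_BGR2HSV)
# reddish warm pixels in tube, vs before
for n,H in(("before",h0),("now",hs)):
    m=cv2.inRange(H[148:182,168:192],(3,40,60),(16,255,255));ys,xs=np.where(m);print(n,len(ys),(ys+148).tolist()and(np.bincount(ys,minlength=34)).tolist())
# new warm blobs anywhere on the shelf
new=cv2.bitwise_and(cv2.inRange(hs,(3,100,70),(14,255,255)),cv2.bitwise_not(cv2.dilate(cv2.inRange(h0,(0,60,40),(25,255,255)),np.ones((5,5)))))
for k in cv2.findContours(new,0,1)[0]:
    if cv2.contourArea(k)>6: print("new",cv2.boundingRect(k))
k=max(cv2.findContours(cv2.inRange(hs,(5,150,120),(18,255,255))[120:165,150:210],0,1)[0],key=cv2.contourArea).reshape(-1,2)+[150,120];print("S jar",k.min(0),k.max(0))
d=proj(S,[[.4697,.348,.008],[.4697,.348,.103]]);print("dragon pred",d.round(0).tolist())
x,y=d[0].astype(int);m=cv2.inRange(hs,(0,0,0),(180,255,45))[y-60:y+15,x-25:x+25];q=np.argwhere(m);print(q.min(0)+[y-60,x-25],q.max(0)+[y-60,x-25])
```

```text
0.013 [182.8 174.4]
0.03 [182.3 170. ]
0.05 [181.7 164.7]
0.07 [181.1 159.3]
0.09 [180.5 153.8]
0.134 [179.1 141.3]
before 198 [24, 24, 24, 23, 23, 21, 19, 17, 13, 10, 0, 0, 0, 0, 0, 0, 0, 0, 0, 0, 0, 0, 0, 0, 0, 0, 0, 0, 0, 0, 0, 0, 0, 0]
now 125 [16, 15, 15, 14, 15, 13, 11, 10, 9, 7, 0, 0, 0, 0, 0, 0, 0, 0, 0, 0, 0, 0, 0, 0, 0, 0, 0, 0, 0, 0, 0, 0, 0, 0]
S jar [160 134] [178 152]
dragon pred [[361.0, 293.0], [368.0, 265.0]]
[267 353] [298 370]
```

```bash
python3 -m jog '0 0 0 0.03 0.02 -0.03 1;0 0 0 0.07 0.05 -0.05 1;0 0 0 0.11 0.09 -0.05 1;0 0 0 0.14 0.13 -0.05 1;0 0 0 0.16 0.17 -0.05 1'
python3 - <<'E'
from t import *
s0=cv2.imread('pics/scene.png');h0=cv2.cvtColor(s0,cv2.COLOR_BGR2HSV)
t0=cv2.cvtColor(cv2.imread('pics/top.png'),cv2.COLOR_BGR2HSV)
S=cap('scene');T=cap('top');hs=cv2.cvtColor(S['pixels'],cv2.COLOR_BGR2HSV);ht=cv2.cvtColor(T['pixels'],cv2.COLOR_BGR2HSV)
print(arm.read_state()['position'])
d=S['pixels'][152:182,168:196].astype(int)-s0[152:182,168:196]
rb=d[:,:,2]-d[:,:,0]   # warmer than before
for r in range(rb.shape[0]): print(152+r,' '.join('#' if v>25 else '+' if v>12 else '.' for v in rb[r]))
for n,H,O in(("S",hs,h0),("T",ht,t0)):
    new=cv2.bitwise_and(cv2.inRange(H,(3,100,70),(14,255,255)),cv2.bitwise_not(cv2.dilate(cv2.inRange(O,(0,60,40),(25,255,255)),np.ones((5,5)))))
    print(n,[cv2.boundingRect(k) for k in cv2.findContours(new,0,1)[0] if cv2.contourArea(k)>5])
    k=np.argwhere(cv2.inRange(H,(5,150,120),(18,255,255))[120:215,150:420]);
k=max(cv2.findContours(cv2.inRange(hs,(5,150,120),(18,255,255))[120:165,150:210],0,1)[0],key=cv2.contourArea).reshape(-1,2)+[150,120];print("S jar",k.min(0),k.max(0))
E
```

```text
time_s: 23.3
position: [0.4539, 0.0147, 0.2885]
eef_rot: [-0.082, 0.997, 0.0, -0.001]
force: [-0.1, 0.9, 0.6]
width: 0.0857
grip_force: 0.0
[0.45223853 0.0173381  0.28964267]
152 . . . . . . . . . . . . . . . . . . . . . . . . . . . .
153 . . . . . . . . . . . . . . . . . . . . . . . . . . . .
154 . . . . . . . . . . . . . . . . . . . . . . . . . . . .
155 . . . . . . . . . . . . . . . . . . . . . . . . . . . .
156 . . . . . . . . . . . . . . . . . . . . . . . . . . . .
157 . . . . . . . . . . . . . . . . . . . . . . . . . . . .
158 . . . . . . . . . . . . . . . . . . . . . . . . . . . .
159 . . . . . . . . . . . . . . . . . . . . . . . . . . . .
160 . . . . . . . . . . . . . . . . . . . . . . . . . . . .
161 . . . . . . . . . . + . . . . . . . . . . . . . . . . .
162 . . . . . . . + + + + + . . . . . . . . . . . . . . . .
163 . . . . . . . + + + + + . . . . . . . . . . . . . . . .
164 . . . . . . . + + + + + + . . . . . . . . . . . . . . .
165 . . . . . . . + + + + + . . . . . . . . . . . . . . . .
166 . . . . . . . . + + + + + . . . . . . . . . . . . . . .
167 . . . . . . . . + + +
[... 262 characters left out ...]
 . . . . . .
172 . . . . . . . . . + + + + + + + + + + + + . . . . . . .
173 . . . . . . . . . + + + + + . + + + + + + . . . . . . .
174 . . . . . . . . . + + + + + . . . + + . . . . . . . . .
175 . . . . . . . . . . + + + . . . . . . . . . . . . . . .
176 . . . . . . . . . . . . . . . . . . . . . . . . . . . .
177 . . . . . . . . . . . . . . . . . . . . . . . . . . . .
178 . . . . . . . . . . . . . . . . . . . . . . . . . . . .
179 . . . . . . . . . . . . . . . . . . . . . . . . . . . .
180 . . . . . . . . . . . . . . . . . . . . . . . . . . . .
181 . . . . . . . . . . . . . . . . . . . . . . . . . . . .
S []
T [(2, 316, 14, 8), (370, 178, 4, 5), (214, 153, 9, 14)]
S jar [159 132] [197 152]
```

The tube shows a column about three dice high (rows 161-175) with a fourth beside it, all below the 90 mm level. The jar is unmoved and there are no stray dice. Handing in.

```bash
python3 -c "
from rig import arm
print(arm.close_job())"
```

```text
the job is handed in; nothing more can be done
None
```

Handed in at about 23 s, with no verdict returned: by my measurements the dragon stands centred on the coaster, all four dice look to be in the jar's tube, and the emptied tier is stacked about 2 mm or less off-centre on the other, but I viewed 12 pictures, over the limit of 10.

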